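# Tip the spent ink cassette out of the docket printer

## Task

The ink cassette in the open docket printer is spent. Press gently on its ribbed thumb-pad end (its right end, away from the white catch), by feel and without ramming it on the bottom of the bay, until its other end tips up past the catch and stays up by itself; then take the raised end, lift the cassette out and lay it flat, right way up and without dropping it, in the shallow grey returns tray. Leave the calculator, stapler, pen and date stamp where they are.

Things in the scene. Friction and masses are not known exactly. Their poses are not given: they have to be found in the camera images.
- printer: Docket printer, grey, 190 (x) x 170 (y) mm, fixed; flat deck 62 mm up. Cover open at the far side, to 155 mm up; behind the bay a white paper roll stands 18 mm above the deck. Origin: centre of its underside; front (button) is -x, its left +y. The cassette bay runs along y at x = -35 mm. A wall shelf hangs 0.65 m over it and beyond; a 0.24 m high paper sorter stands to its right.
- pivot (a point): Middle of the cassette's pivot: x = -35, y = -8, z = 56 mm from the printer's origin. Left (+y) of it the bay hugs the cassette, 1.5 mm each side: no finger fits below the deck. Right (-y, 14 to 62 mm from here) it widens to a thumb relief 60 mm (x) wide. At the bay's left end, 65 mm from here, a white spring catch reaches 3 mm over the cassette's tongue.
- cassette: Spent ink cassette, closed black case 34 (x) x 108 (y) x 18 (z) mm, 60 to 130 g. Origin: underside below its pivot pins; case from y = -48 (thumb-pad end) to +60 mm, then a tongue to +68. 6 mm pins at y = 0, z = 9 mm stick out 4 mm each side into slots open at the top. Seated: level, axes as the printer's, top 65 mm up, 3 mm above the deck, tongue under the catch.
- thumb_pad (a point): Middle of the ribbed pad on the cassette's top, 36 mm from the pivot, 12 mm from the end. Pressed here the push grows to 8-14 N (more nearer the pivot), then falls away as the tongue snaps over the catch; 1 mm deeper the end meets a hard stop. The catch's setting is not known: the snap comes 5 to 12 mm down. Over 20 N on the pad breaks it. Let go before the snap, it falls back.
- catch_end (a point): Point on top of the cassette 48 mm from the pivot, 12 mm from the catch end of the case; pinch here across the 34 mm width once raised. Seated 65 mm above the counter; tipped and resting on the catch 73 to 81 mm (cassette tilted 0.18 to 0.34 rad), its sides here then standing 10 to 18 mm above the deck.
- returns_tray: Shallow open tray of grey plastic, 200 (x) x 150 (y) x 38 mm, walls and floor 4 mm (inside 192 x 142 mm), empty; it does not move. Origin: centre of its underside; long side along its x.
- calculator: Desk calculator, 116 x 67 x 15 mm, lying near the counter's front edge; origin under its middle. Bystander.
- stapler: Desk stapler, 34 x 155 x 47 mm, near the front edge, right; origin under its middle. Bystander.
- pen: Pen, 12 x 145 x 9 mm, lying in front of the printer; origin under its middle. Bystander.
- date_stamp: Hand stamp with a turned wooden knob, 30 x 52 x 66 mm, standing behind and left of the printer; origin under its middle. Bystander.

How it is judged:
By the outcome, as a careful person would: the job done as asked, in the order asked, and still so for the second after the job is handed in, with the robot touching nothing.
It also fails if it takes over 64 s, if anything falls off the work surface, if the arm or the gripper's body presses on something with over 40 N, if the wrist force passes 120 N, or if a joint passes its speed limit or range.

## Robot

A 6-joint arm with a two-finger parallel gripper is mounted at the origin on a cart in front of the work surface, level with it; the furniture and walls round the work are solid. World frame = base frame: x ahead of the robot, y to its left, z up, the work surface at z = 0. Lengths are in m, angles in rad, forces in N, time in s.
With the tool pointing down it reaches from about 0.4 to 0.925 m from the base axis. Payload 3.4 kg.
Tool frame: the origin (TCP) lies on the centre line of the jaws, within the pads' length; the fingertips stand 17 mm ahead of it and the grasp point (between the pads) lies 2 mm behind it; z points along the fingers, y is the line along which they close (so a half turn about z gives the same grasp; the last joint's range is limited). The gripper opens to 85 mm and grips with 20 to 120 N. Pads are 22 mm wide; open, the fingers measure 114 mm over their backs; the gripper's body (76 mm by 85 mm) begins 54 mm behind the grasp point. The pads swing forward as they close: fully open they stand 13 mm farther back than shut.
Start: joints at [1.034, 0.307, 1.506, -0, 1.328, -0.073], TCP at [0.257, 0.514, 0.248] pointing down, gripper open.
Joint ranges: [-3.12, 3.12], [-1.05, 2.28], [0.14, 2.33], [-1.42, 4.57], [0.1, 2.73], [-2.68, 2.68]. Speed limits (rad/s): [2.57, 2.57, 3.14, 3.14, 3.14, 3.14].

## Interface

Orientations are given as a unit quaternion [x, y, z, w].
In Python, from cell import * gives the robot as it stands.
- The arm moves only by the shell command python3 -m pendant 'ROWS'. ROWS is JSON, a list of rows, each a list of 3 entries, a list of its own where there are three numbers: the shift along the world's x, y, z in mm, then the turn, a rotation vector about the world's x, y, z in degrees, then the opening, from -1 (shut) to 1 (fully open), so that 0 is half open. In form: [[[tx, ty, tz], [ax, ay, az], jaw], ...]. A call has 1 to 20 rows; each row shifts and turns the commanded pose from where the row before left it; what a row does not reach is not made up. A row lasts 1/12 s, in which the tool goes at most 41.7 mm and 7.16 degrees, less where a joint would pass 70% of its speed; a pose out of reach is approached as far as the arm can. A call with a gripper value outside its range is refused whole. The fingers move at their own pace and stop on an object; the grip force is fixed at half the most. Time passes only in rows, so rows that do not move let the fingers close. It gives the time, the measured TCP pose, the force, the opening and the grip force at its end, in the units of the state.
- observe(): the state, without advancing time (a new reading comes with each control period).
- get_image(name): name is "side" or "top"; returns a dict with "image" (420x560x3 uint8, red, green, blue), "K" (3x3 intrinsics, pixels), "view" (4x4, takes a point from world to camera coordinates). Camera axes: x right, y down, z forward; pixel columns grow to the right and rows downward; lengths in m; the calibration is good to about 2 mm. A picture is of the moment at which its call begins. There is no depth.
- hand_in(): hands the job in; it is judged then, once.
The state is a dict: "t": time; "joint_positions": joint angles; "joint_velocities": joint speeds; "joint_efforts": joint torques, N m; "tcp_pos": TCP position; "ee_rot": TCP orientation; "force": force on the tool from outside, world axes, zero at the start; "ft_torque": the same for the moment, N m; "opening": opening from 0.0 (shut) to 1.0 (fully open); "grasp_force": force on a finger pad.
Only numpy, scipy, OpenCV 4.12 (cv2) and the standard library are available. Lean on these libraries where they do the work, as an engineer would, in place of code of your own. Each camera call takes 0.05 s, during which the arm holds its last target. There are 200 camera calls.

## Working session

There is one attempt and no reset: what is moved stays moved. The work goes in short steps, Python scripts to look and compute and a shell command to move; the robot and the scene stay as the last step left them, time stands still between calls to the robot, and variables do not carry over. Pictures are saved under pics/ and viewed, at most 12 in all, crops included, and the job is handed in when it is done.

```bash
mkdir -p pics; ls; python3 - <<'E'
from cell import *
import cv2
for n in("top","side"):
    d=get_image(n); cv2.imwrite(f"pics/{n}0.png",d["image"][:,:,::-1]); print(n,d["K"].tolist(),d["view"].round(4).tolist())
s=observe();print(s["t"],s["tcp_pos"],s["ee_rot"],s["force"],s["opening"])
E
```

```text
pics
top [[480.6123194957237, 0.0, 275.6712629930024], [0.0, 480.6123194957237, 215.19822618804366], [0.0, 0.0, 1.0]] [[0.0169, -0.9995, 0.0274, 0.014], [-0.9855, -0.0213, -0.1685, 0.5549], [0.169, -0.0241, -0.9853, 1.2199], [0.0, 0.0, 0.0, 1.0]]
side [[411.91457405243517, 0.0, 276.53540285202337], [0.0, 411.91457405243517, 208.55911073322315], [0.0, 0.0, 1.0]] [[0.8271, -0.562, 0.0036, -0.4206], [-0.3832, -0.5685, -0.728, 0.309], [0.4112, 0.6007, -0.6856, 0.6647], [0.0, 0.0, 0.0, 1.0]]
0.1 [0.25693042 0.51372118 0.24745755] [ 2.29811353e-01  9.73234737e-01 -9.00454995e-04 -2.79136910e-04] [-0.87409298  0.22536391  0.54620332] 0.9959360382885655
```

View pics/top0.png

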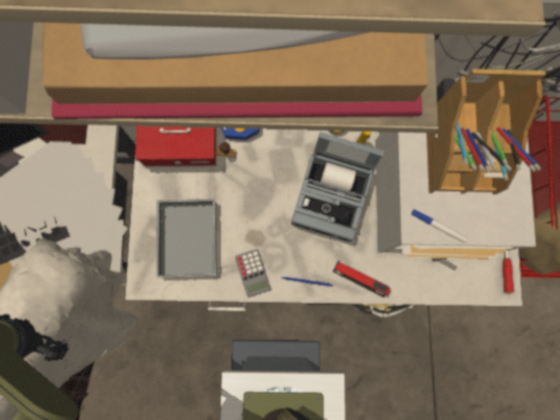

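View pics/side0.png

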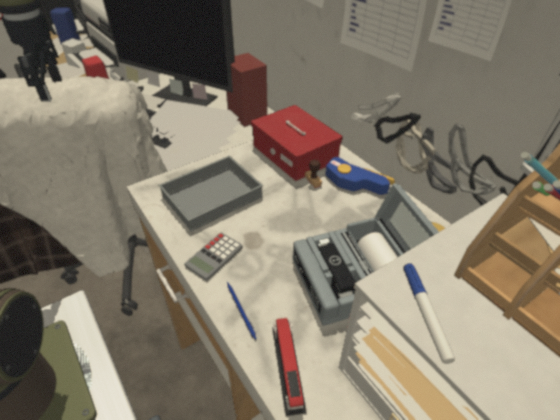

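The top view shows the printer near (338,190), turned by about 15–20°, with the black cassette near (327,208). The tray is at about (188,240). Next I'll enlarge the printer in both views.

```bash
cat > h.py <<'E'
from cell import *
import cv2, numpy as np
def ray(d,uv):
    R=d["view"][:3,:3];t=d["view"][:3,3];o=-R.T@t
    return o,R.T@np.linalg.inv(d["K"])@np.array([uv[0],uv[1],1.])
def onz(d,uv,z):
    o,r=ray(d,uv);return o+r*(z-o[2])/r[2]
def proj(d,p):
    c=d["view"][:3,:3]@np.asarray(p)+d["view"][:3,3];q=d["K"]@c;return q[:2]/q[2]
def crop(d,x0,y0,w,h,s): return cv2.resize(d["image"][y0:y0+h,x0:x0+w,::-1],None,fx=s,fy=s,interpolation=cv2.INTER_CUBIC)
E
python3 - <<'E'
from h import *
t=get_image("top");s=get_image("side")
a=crop(t,285,125,100,120,5);b=crop(s,285,180,100,145,4)
cv2.imwrite("pics/c1.png",a)
cv2.imwrite("pics/c2.png",b)
E
```

```text
(no output)
```

View pics/c1.png

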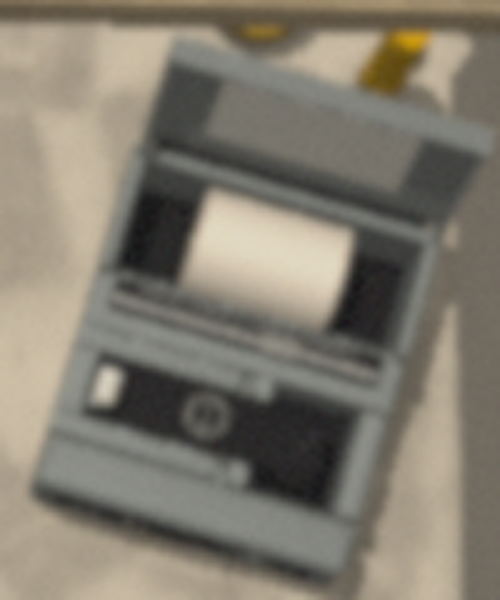

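View pics/c2.png

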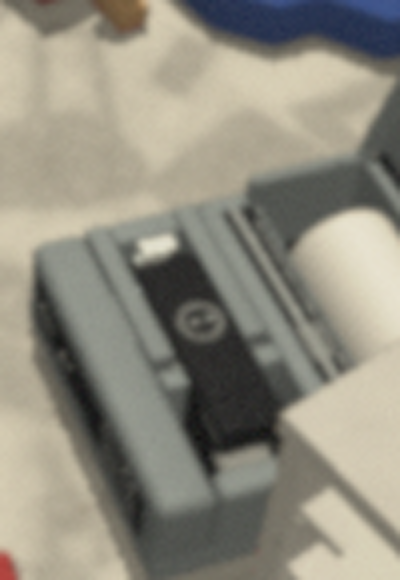

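The top crop shows the catch at about pixel (306.6,202), the pivot notches centred near (335,210.6), and the front deck corners at (293,223) and (352,240). In the side crop the catch is at (323.8,242) and the notch middle at (339,269.4). Now I'll work out positions.

```bash
python3 - <<'E'
from h import *
t=get_image("top");s=get_image("side")
np.set_printoptions(precision=4,suppress=True)
for n,d,P in(("top",t,dict(catch=(306.6,202),piv=(335,210.6),fl=(293,222),fr=(352,239.5))),("side",s,dict(catch=(323.75,242),piv=(339,269.4)))):
    for k,p in P.items(): print(n,k,onz(d,p,.064 if k=='catch' else .062))
fl,fr=onz(t,(293,222),.062),onz(t,(352,239.5),.062)
e=fl-fr;print("edge",np.linalg.norm(e[:2]),"yaw",np.degrees(np.arctan2(-e[0],e[1])))
c=(onz(t,(306.6,202),.064)+onz(s,(323.75,242),.064))/2;p=(onz(t,(335,210.6),.062)+onz(s,(339,269.4),.062))/2
v=c-p;print(np.linalg.norm(v),np.degrees(np.arctan2(-v[0],v[1])))
# dark cassette/bay axis in top & side
for n,d,box in(("top",t,(295,185,62,45)),("side",s,(312,235,50,70))):
    x,y,w,h=box;g=d["image"][y:y+h,x:x+w].max(2);m=(g<60).astype(np.uint8)
    nn,l,st,ce=cv2.connectedComponentsWithStats(m);
    for i in np.argsort(-st[1:,4])[:2]+1:
        q=np.argwhere(l==i)[:,::-1].astype(np.float32)+[x,y];r=cv2.minAreaRect(q.astype(np.float32))
        print(n,r,[onz(d,b,.065)[:2] for b in cv2.boxPoints(r)])
# tray
hsv=t["image"][190:290,150:225].astype(int);m=(hsv.max(2)<135).astype(np.uint8)
m=cv2.morphologyEx(m,cv2.MORPH_OPEN,np.ones((3,3)));n,l,st,ce=cv2.connectedComponentsWithStats(m)
i=1+np.argmax(st[1:,4]);q=np.argwhere(l==i)[:,::-1].astype(np.float32)+np.float32([150,190]);r=cv2.minAreaRect(q);print("tray",r,[onz(t,b,.038) for b in cv2.boxPoints(r)])
E
```

```text
top catch [ 0.5884 -0.0552  0.064 ]
top piv [ 0.5675 -0.13    0.062 ]
top fl [ 0.535  -0.0203  0.062 ]
top fr [ 0.4923 -0.1739  0.062 ]
side catch [ 0.5874 -0.0529  0.064 ]
side piv [ 0.5686 -0.1223  0.062 ]
edge 0.15947453856607782 yaw -15.521760451951113
0.07482554488579644 -15.386927459998283
top ((340.1500244140625, 213.05001831054688), (26.246904373168945, 19.60611915588379), 18.434947967529297) [array([ 0.5463, -0.1023]), array([ 0.596 , -0.1186]), array([ 0.5753, -0.1839]), array([ 0.5258, -0.1672])]
top ((314.458740234375, 204.6376190185547), (18.6776123046875, 11.302350997924805), 16.699243545532227) [array([ 0.5738, -0.0481]), array([ 0.6028, -0.0565]), array([ 0.5895, -0.1035]), array([ 0.5606, -0.095 ])]
side ((336.57867431640625, 268.9656066894531), (53.53793716430664, 23.877347946166992), 66.37062072753906) [array([ 0.5601, -0.0588]), array([ 0.6127, -0.0634]), array([ 0.5669, -0.1773]), array([ 0.5206, -0.1709])]
side ((314.1113586425781, 296.8814392089844), (17.88201332092285, 4.651740074157715), 64.98310089111328) [array([ 0.4903, -0.1283]), array([ 0.4993, -0.1292]), array([ 0.4891, -0.1639]), array([ 0.4805, -0.1629])]
tray ((188.5, 239.0), (78.0, 63.0), 90.0) [array([0.5901, 0.3398, 0.038 ]), array([0.5939, 0.1733, 0.038 ]), array([0.3881, 0.1658, 0.038 ]), array([0.3852, 0.3278, 0.038 ])]
```

Pivot estimate is (0.569, -0.122) with yaw about -16°, and the catch and front-edge measurements agree. I'll press 45 mm from the pivot so that the fingertip's inner edge bears on the pad centre. That puts the target at (0.557,-0.165), with the jaws shut and closing along the printer's x.

```bash
python3 -m pendant '[[[15,-34,0],[0,0,-3.97],-1],[[15,-34,0],[0,0,-3.97],-1],[[15,-34,0],[0,0,-3.97],-1],[[15,-34,0],[0,0,-3.97],-1],[[15,-34,0],[0,0,-3.97],-1],[[15,-34,0],[0,0,-3.97],-1],[[15,-34,0],[0,0,-3.97],-1],[[15,-34,0],[0,0,-3.97],-1],[[15,-34,0],[0,0,-3.97],-1],[[15,-34,0],[0,0,-3.97],-1],[[15,-34,0],[0,0,-3.97],-1],[[15,-34,0],[0,0,-3.97],-1],[[15,-34,0],[0,0,-3.97],-1],[[15,-34,0],[0,0,-3.97],-1],[[15,-34,0],[0,0,-3.97],-1],[[15,-34,0],[0,0,-3.97],-1],[[15,-34,0],[0,0,-3.97],-1],[[15,-34,0],[0,0,-3.97],-1],[[15,-34,0],[0,0,-3.97],-1],[[15,-33,0],[0,0,-3.97],-1]]'
python3 -m pendant '[[[0,0,-30],[0,0,0],-1],[[0,0,-30],[0,0,0],-1],[[0,0,-30],[0,0,0],-1],[[0,0,-18],[0,0,0],-1],[[0,0,0],[0,0,0],-1],[[0,0,0],[0,0,0],-1],[[0,0,0],[0,0,0],-1]]'
python3 - <<'E'
from h import *
s=observe();print(s["t"],s["tcp_pos"],s["ee_rot"],s["force"],s["opening"])
t=get_image("top");d=get_image("side")
a=crop(t,290,170,80,80,6);b=crop(d,285,160,96,120,4)
cv2.imwrite("pics/c3.png",np.hstack([cv2.resize(a,(400,480)),b]))
tip=s["tcp_pos"]-[0,0,.017];print(proj(t,tip),proj(d,tip))
E
```

```text
t: 1.97
tcp_pos: [0.5576, -0.1668, 0.2483]
ee_rot: [0.8, 0.6, 0.0, 0.0]
force: [-0.1, 0.8, -0.5]
opening: -0.001
grasp_force: 0.0
t: 2.55
tcp_pos: [0.5583, -0.1651, 0.1415]
ee_rot: [0.798, 0.602, 0.001, 0.001]
force: [0.0, 0.7, 0.7]
opening: -0.001
grasp_force: 0.0
2.55 [ 0.55826846 -0.16506984  0.14146913] [7.98463945e-01 6.02041782e-01 5.37585915e-04 8.55713063e-04] [0.04869834 0.65800906 0.69989193] -0.000771215581651214
[352.80050655 210.09693407] [354.51236671 265.63400982]
```

View pics/c3.png

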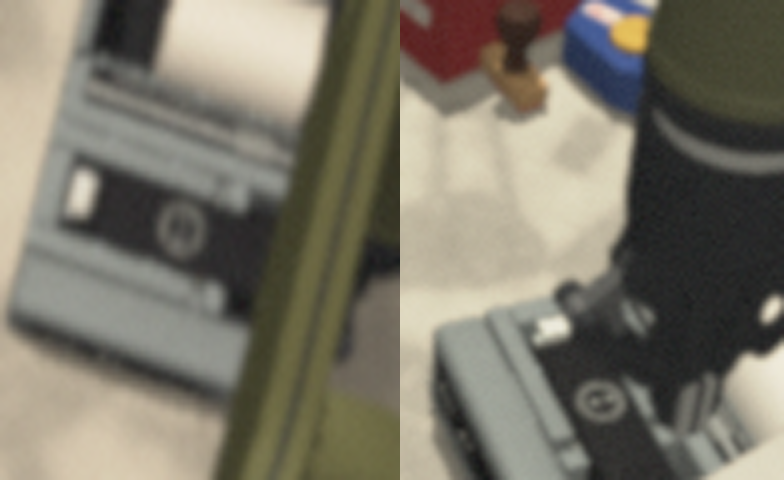

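The picture shows the tip over the thumb relief and clear of the roll. The side-view tip at (354,266) matches its projection. Now I'll descend and press by feel.

```bash
python3 -m pendant '[[[0,0,-20],[0,0,0],-1],[[0,0,-20],[0,0,0],-1],[[0,0,-9],[0,0,0],-1],[[0,0,0],[0,0,0],-1],[[0,0,0],[0,0,0],-1]]'
python3 -m pendant '[[[0,0,-2],[0,0,0],-1],[[0,0,-2],[0,0,0],-1],[[0,0,-2],[0,0,0],-1],[[0,0,0],[0,0,0],-1]]'

```

```text
t: 3.07
tcp_pos: [0.5575, -0.1648, 0.0919]
ee_rot: [0.798, 0.602, 0.0, 0.0]
force: [-0.5, 0.9, 0.7]
opening: -0.003
grasp_force: 0.0
t: 3.4
tcp_pos: [0.5574, -0.1648, 0.0855]
ee_rot: [0.799, 0.602, 0.0, 0.0]
force: [0.1, 0.4, 0.2]
opening: 0.0
grasp_force: 0.0
```

```bash
for i in 1; do python3 -m pendant '[[[0,0,-1.5],[0,0,0],-1],[[0,0,-1.5],[0,0,0],-1],[[0,0,0],[0,0,0],-1],[[0,0,0],[0,0,0],-1]]'
python3 -m pendant '[[[0,0,-1],[0,0,0],-1],[[0,0,-1],[0,0,0],-1],[[0,0,0],[0,0,0],-1]]';done | egrep 'tcp|force:'
```

```text
tcp_pos: [0.5572, -0.1647, 0.0822]
force: [1.1, -0.2, -0.1]
grasp_force: 0.0
tcp_pos: [0.5572, -0.1648, 0.0801]
force: [-0.3, 0.2, -0.7]
grasp_force: 0.1
```

```bash
(python3 -m pendant '[[[0,0,-0.7],[0,0,0],-1],[[0,0,-0.7],[0,0,0],-1],[[0,0,0],[0,0,0],-1]]'
python3 -m pendant '[[[0,0,-0.7],[0,0,0],-1],[[0,0,-0.7],[0,0,0],-1],[[0,0,0],[0,0,0],-1]]') | egrep 'tcp|force:'
```

```text
tcp_pos: [0.5573, -0.1648, 0.0789]
force: [-0.3, -0.3, 0.6]
grasp_force: 0.3
tcp_pos: [0.5574, -0.165, 0.0779]
force: [-1.0, -1.1, 4.3]
grasp_force: 2.0
```

Contact is at about TCP z 0.0785. I'll keep going in small steps.

```bash
(python3 -m pendant '[[[0,0,-0.7],[0,0,0],-1],[[0,0,-0.7],[0,0,0],-1],[[0,0,0],[0,0,0],-1]]'
python3 -m pendant '[[[0,0,-0.6],[0,0,0],-1],[[0,0,0],[0,0,0],-1]]') | egrep 'tcp|force:'
```

```text
tcp_pos: [0.5574, -0.1652, 0.0766]
force: [-0.3, -1.2, 5.4]
grasp_force: 2.8
tcp_pos: [0.5574, -0.1653, 0.0761]
force: [-1.4, -1.2, 5.7]
grasp_force: 3.1
```

```bash
(python3 -m pendant '[[[0,0,-0.7],[0,0,0],-1],[[0,0,0],[0,0,0],-1]]'
python3 -m pendant '[[[0,0,-0.7],[0,0,0],-1],[[0,0,0],[0,0,0],-1]]'
python3 -m pendant '[[[0,0,-0.6],[0,0,0],-1],[[0,0,0],[0,0,0],-1]]') | egrep 'tcp|force:'
```

```text
tcp_pos: [0.5575, -0.1653, 0.0755]
force: [-2.0, -2.4, 5.4]
grasp_force: 3.4
tcp_pos: [0.5574, -0.1654, 0.0746]
force: [-1.5, -2.4, 3.6]
grasp_force: 1.9
tcp_pos: [0.5573, -0.1654, 0.0736]
force: [-1.8, -2.3, 3.3]
grasp_force: 2.2
```

The force fell from 5.7 to 3.3 N, which could be the snap. I'll look before going deeper.

```bash
python3 - <<'E'
from h import *
t=get_image("top");d=get_image("side")
a=crop(t,295,180,60,60,8)[:, :400];b=crop(d,305,220,70,90,5.34)
cv2.imwrite("pics/c4.png",np.hstack([a,cv2.resize(b,(373,480))]))
E
```

```text
(no output)
```

View pics/c4.png

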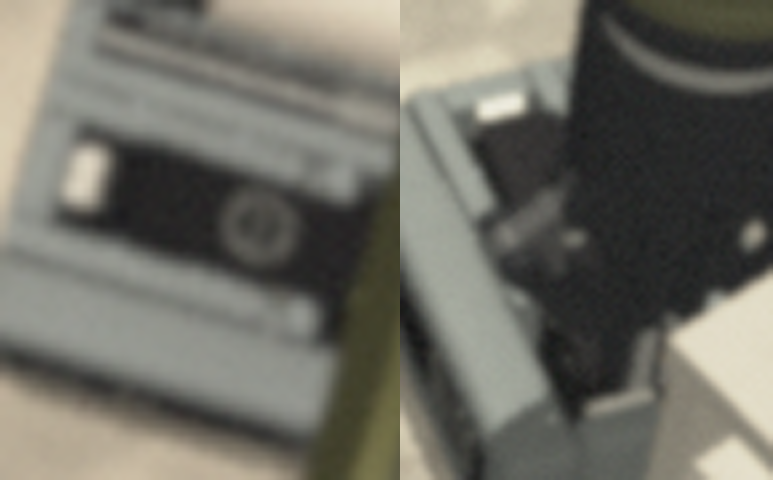

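The tongue doesn't look raised yet: the catch still shows fully white in both views, near (75,180) in the top crop and (500,107) in the side crop. I'll keep pressing in small steps.

```bash
(python3 -m pendant '[[[0,0,-0.6],[0,0,0],-1],[[0,0,0],[0,0,0],-1]]'
python3 -m pendant '[[[0,0,-0.6],[0,0,0],-1],[[0,0,0],[0,0,0],-1]]'
python3 -m pendant '[[[0,0,0],[0,0,0],-1]]') | egrep 'tcp|force:'
```

```text
tcp_pos: [0.5573, -0.1651, 0.0729]
force: [-0.7, -5.0, 2.7]
grasp_force: 2.3
tcp_pos: [0.5575, -0.1645, 0.0722]
force: [0.2, -1.8, 2.5]
grasp_force: 1.8
tcp_pos: [0.5574, -0.1644, 0.0722]
force: [-0.5, -3.4, 2.7]
grasp_force: 1.6
```

```bash
python3 - <<'E'
from h import *
s=observe();print(s["force"],s["ft_torque"],s["tcp_pos"])
for n,box in(("top",(298,192,20,20)),("side",(310,232,28,18))):
    x,y,w,h=box
    for im in(cv2.imread(f"pics/{n}0.png")[:,:,::-1],get_image(n)["image"]):
        g=im[y:y+h,x:x+w].astype(int).mean(2);wt=np.clip(g-130,0,80)/80;yy,xx=np.mgrid[y:y+h,x:x+w]
        print(n,"area",wt.sum().round(1),"cen",(wt*xx).sum()/wt.sum(),(wt*yy).sum()/wt.sum())
        print(g[2::2,:].astype(int))if n=="side" else 0
E
```

```text
[-0.49630458 -3.36257219  2.71977994] [-0.3228632   0.06856587  0.00103861] [ 0.55741562 -0.16442874  0.07218528]
top area 29.6 cen 303.5499647639183 199.54348132487667
top area 50.5 cen 303.5691546391753 199.29327835051552
side area 100.2 cen 320.6694954033029 237.48679229585258
[[187 187 188 185 181 179 177 175 170 165 161 157 154 150 148 148 145 140
  130 128 137 143 146 141 134 131 134 139]
 [167 166 163 161 155 151 151 150 150 148 149 147 146 147 146 144 143 141
  133 119 120 135 142 144 144 139 133 135]
 [149 143 134 136 146 148 147 145 145 147 147 145 147 148 153 159 164 158
  131 101  89 107 129 142 145 143 137 131]
 [145 143 139 129 124 125 118 115 122 154 188 203 205 208 212 215 216 210
  179 129  88  80 101 128 138 144 141 136]
 [143 146 144 137 118 100  90  88 101 134 175 207 212 210 209 205 192 168
  139 101  75  68  75  94 121 137 143 144]
 [128 141 146 142 136 117  97  94 129 161 162 158 153 141 130 117 103  78
   57  48  42  45  43  52  81 116 134 144]
 [109 128 140 143 144 133 112  87  83  95  93  79  71  66  54  50  45  48
   43  42  41  43  41  41  50  77 115 137]

[... 410 characters left out ...]
162 158 150 152 159 165 165 162 160 162 163 160 161 164 165 171 177 168
  134 104  95 117 143 153 145 119  80  46]
 [162 160 156 143 141 136 134 130 137 162 191 197 194 185 170 162 151 135
  104  73  64  70  87  97  90  76  55  32]
 [158 161 160 152 134 110 100  99 106 115 109 102  90  78  68  65  57  55
   51  51  52  54  49  53  46  48  40  38]
 [145 160 160 159 151 128 107 100 117 130 102  64  55  52  51  50  50  50
   52  51  49  49  51  50  50  43  39  34]
 [122 143 157 161 159 150 126  93  78  68  48  43  50  52  54  50  53  52
   53  49  49  49  50  50  48  43  38  37]
 [123 121 145 157 162 161 151 123  86  53  37  39  46  50  54  52  52  50
   50  50  47  49  50  49  45  42  37  32]]
```

In the side view the dark catch end has risen about 3–4 px over the white catch, and the force has dropped. It may have snapped, so I'll release upward and see whether it stays.

```bash
(python3 -m pendant '[[[0,0,3],[0,0,0],-1],[[0,0,0],[0,0,0],-1]]'; python3 -m pendant '[[[0,0,6],[0,0,0],-1],[[0,0,10],[0,0,0],-1],[[0,0,20],[0,0,0],-1],[[0,0,20],[0,0,0],-1],[[0,0,0],[0,0,0],-1]]') | egrep 'tcp|force:'
python3 - <<'E'
from h import *
s=observe();print(s["t"],s["force"],s["ft_torque"],s["tcp_pos"])
d=get_image("side");im=d["image"];print(im[232:250,310:338].astype(int).mean(2)[2::2].astype(int))
t=get_image("top")
a=crop(t,295,180,60,60,8)[:, :400];b=crop(d,305,220,70,90,5.34)
cv2.imwrite("pics/c5.png",np.hstack([a,cv2.resize(b,(373,480))]))
E
```

```text
tcp_pos: [0.557, -0.164, 0.0753]
force: [-0.2, -0.1, 1.1]
grasp_force: 0.0
tcp_pos: [0.5599, -0.1655, 0.1358]
force: [1.3, 0.1, 0.9]
grasp_force: 0.0
6.6 [1.2978453  0.07711322 0.91284803] [ 0.04795951 -0.06641414  0.03966077] [ 0.55992005 -0.16550095  0.13582293]
[[206 206 203 201 196 193 193 192 185 178 177 174 164 147 123  95  77  72
   72  78  93 108 108 101  97  96  94  88]
 [182 182 177 175 168 168 164 164 161 162 162 160 146 111  72  58  67  86
  101 104 100  99  96  93  91  85  80  73]
 [158 156 146 150 157 161 163 161 159 161 160 158 152 140 117  85  81  94
  108 115 116 102  92  83  72  66  66  66]
 [159 158 152 142 136 136 130 127 133 158 187 193 194 182 148 108  83  86
   91  93  94  84  70  62  61  62  64  63]
 [154 159 159 148 132 109  96  95 103 111 107 106  95  84  68  57  62  64
   64  58  62  60  58  57  53  54  55  62]
 [142 155 157 155 147 127 105  98 115 128 101  67  54  51  52  52  53  49
   46  45  49  48  46  47  42  41  45  49]
 [120 139 153 158 156 148 124  92  78  64  52  47  48  52  49  50  48  52
   45  39  42  39  37  41  41  39  37  40]
 [119 118 138 153 158 156 146 122  82  51  36  37  41  48  51  53  53  50
   49  47  44  45  41  39  39  40  35  40]]
```

View pics/c5.png

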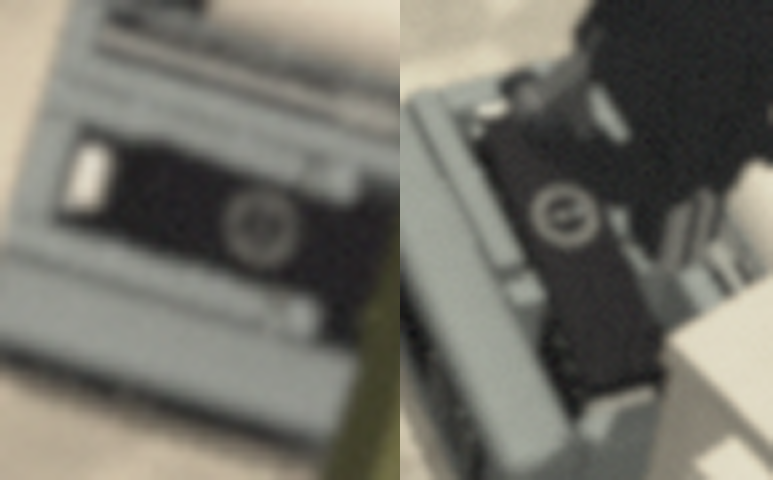

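The cassette stays tipped: in the side crop the white catch at (490,107) is still mostly hidden behind the raised end, and I see the same occlusion as when pressed. Next I'll check the pivot estimate from the logo, which is visible in both views.

```bash
python3 -m pendant '[[[5,22,0],[0,0,0],0.2],[[5,22,0],[0,0,0],0.2],[[6,22,0],[0,0,0],0.2],[[6,22,0],[0,0,0],0.2],[[0,0,0],[0,0,0],0.2],[[0,0,0],[0,0,0],0.2]]'
python3 - <<'E'
from h import *
t=get_image("top");d=get_image("side");s=observe()
u=np.array([.276,.961]);x=np.array([.961,-.276]);p=np.array([.569,-.122])
for z in(.065,.069):
  for dd,uv in((t,(327.2,208.3)),(d,(335.7,260.2))):
    q=onz(dd,uv,z)[:2]-p;print(z,"logo along",q@u,"across",q@x)
q=s["tcp_pos"][:2]-p;print("tcp along",q@u,"across",q@x)
a=crop(t,290,170,80,80,6);b=crop(d,285,190,96,120,4)
cv2.imwrite("pics/c6.png",np.hstack([cv2.resize(a,(400,480)),b]))
E
```

```text
t: 7.2
tcp_pos: [0.5786, -0.0755, 0.1304]
ee_rot: [0.798, 0.603, -0.001, -0.001]
force: [-0.4, -0.2, -0.4]
opening: 0.598
grasp_force: 0.0
0.065 logo along 0.01336159804398335 across -5.937200096852021e-05
0.065 logo along 0.01995504154546507 across 0.0016777056301452578
0.069 logo along 0.01366701363383474 across -0.0009322811897858234
0.069 logo along 0.017047822444806314 across -7.048039812050395e-05
tcp along 0.04594870433822628 across -0.0032360190974964585
```

View pics/c6.png

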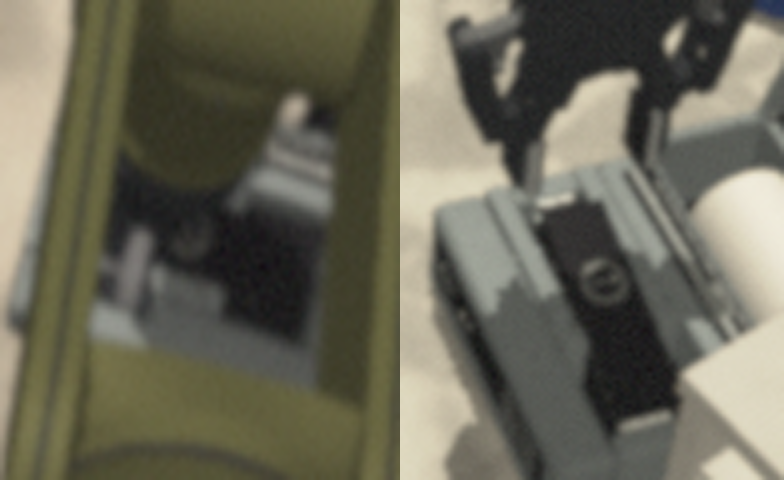

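The fingers straddle the raised end, 3 mm short across the bay. I'll correct that and descend.

```bash
(python3 -m pendant '[[[3,-1,-20],[0,0,0],0.2],[[0,0,-18],[0,0,0],0.2],[[0,0,0],[0,0,0],0.2],[[0,0,0],[0,0,0],0.2]]';python3 -m pendant '[[[0,0,-4],[0,0,0],0.2],[[0,0,-4],[0,0,0],0.2],[[0,0,0],[0,0,0],0.2],[[0,0,0],[0,0,0],0.2]]';python3 -m pendant '[[[0,0,-2],[0,0,0],0.2],[[0,0,-2],[0,0,0],0.2],[[0,0,0],[0,0,0],0.2]]') | egrep 'tcp|force:'
```

```text
tcp_pos: [0.5808, -0.0785, 0.0922]
force: [0.7, -0.5, 0.9]
grasp_force: 0.0
tcp_pos: [0.5824, -0.0779, 0.0857]
force: [-0.3, 0.6, 0.4]
grasp_force: 0.0
tcp_pos: [0.5821, -0.0777, 0.0811]
force: [0.1, -0.6, 0.4]
grasp_force: 0.0
```

```bash
(python3 -m pendant '[[[0,0,-1.5],[0,0,0],0.2],[[0,0,0],[0,0,0],0],[[0,0,0],[0,0,0],-0.1],[[0,0,0],[0,0,0],-0.1],[[0,0,0],[0,0,0],-0.1]]';python3 -m pendant '[[[0,0,0],[0,0,0],-0.2],[[0,0,0],[0,0,0],-0.3],[[0,0,0],[0,0,0],-0.5],[[0,0,0],[0,0,0],-1],[[0,0,0],[0,0,0],-1],[[0,0,0],[0,0,0],-1]]') | egrep 'tcp|forc|open'
```

```text
tcp_pos: [0.5823, -0.0778, 0.0798]
force: [0.8, 0.4, -0.3]
opening: 0.448
grasp_force: 0.0
tcp_pos: [0.5823, -0.0778, 0.0801]
force: [-0.7, -0.1, 3.1]
opening: 0.379
grasp_force: 59.3
```

Gripped at about 33 mm with 59 N. Now a straight, slow lift.

```bash
(python3 -m pendant '[[[0,0,2],[0,0,0],-1],[[0,0,3],[0,0,0],-1],[[0,0,3],[0,0,0],-1],[[0,0,0],[0,0,0],-1]]';python3 -m pendant '[[[0,0,5],[0,0,0],-1],[[0,0,6],[0,0,0],-1],[[0,0,8],[0,0,0],-1],[[0,0,8],[0,0,0],-1],[[0,0,0],[0,0,0],-1]]';python3 -m pendant '[[[0,0,12],[0,0,0],-1],[[0,0,15],[0,0,0],-1],[[0,0,20],[0,0,0],-1],[[0,0,20],[0,0,0],-1],[[0,0,20],[0,0,0],-1],[[0,0,10],[0,0,0],-1],[[0,0,0],[0,0,0],-1],[[0,0,0],[0,0,0],-1]]') | egrep 'tcp|forc|open|rot'
python3 - <<'E'
from h import *
t=get_image("top");d=get_image("side");s=observe()
a=t["image"][130:300,130:400,::-1];b=d["image"][130:330,120:400,::-1]
cv2.imwrite("pics/c7.png",np.vstack([cv2.resize(a,(480,300)),cv2.resize(b,(480,300))]) if 0 else cv2.resize(b,(784,560),interpolation=cv2.INTER_CUBIC))
print(s["t"],proj(d,s["tcp_pos"]))
E
```

```text
tcp_pos: [0.5827, -0.0778, 0.0883]
ee_rot: [0.799, 0.602, 0.0, 0.0]
force: [-0.1, 0.2, -0.6]
opening: 0.385
grasp_force: 59.5
tcp_pos: [0.5837, -0.078, 0.1171]
ee_rot: [0.798, 0.602, 0.001, 0.002]
force: [0.9, -0.7, -0.4]
opening: 0.382
grasp_force: 59.5
tcp_pos: [0.5823, -0.0778, 0.212]
ee_rot: [0.798, 0.602, 0.0, 0.0]
force: [-0.5, 1.0, -0.8]
opening: 0.383
grasp_force: 59.6
10.65 [336.94342201 195.35596886]
```

View pics/c7.png

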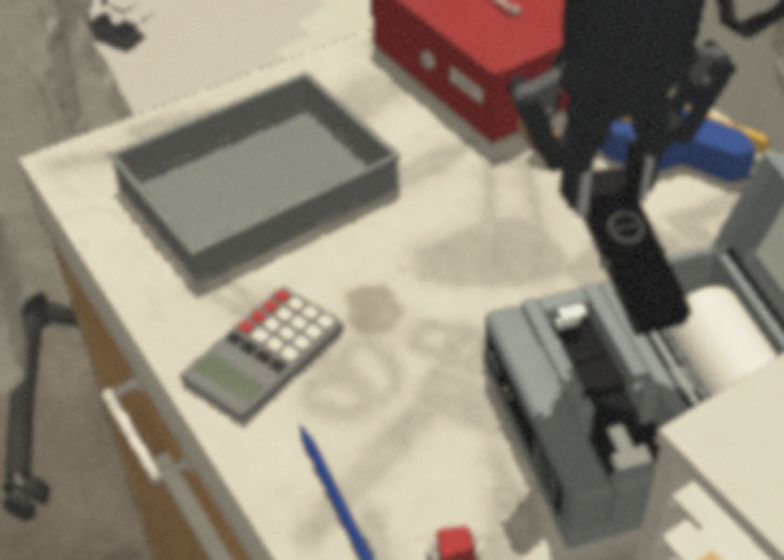

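The cassette is out and hangs with its thumb end low, at crop (664,318), with the logo at (627,228). The tray is empty. Now I'll work out the tilt and refine the tray pose.

```bash
python3 - <<'E'
from h import *
t=get_image("top");d=get_image("side");s=observe();T=s["tcp_pos"]
u=np.array([.276,.961,0]);x=np.array([.961,-.276,0])
def solve(uv):
    o,r=ray(d,uv);k=((T-o)@x)/(r@x);q=o+k*r-T;return q@u,q[2]
for nm,c in(("logo",(627,228)),("endbot",(664,318)),("endtop?",(652,296))):
    a=solve((c[0]/2.8+120-.5,c[1]/2.8+130-.5));print(nm,np.round(a,4),"slope",np.arctan2(-.006-a[1],-a[0]))
# tray rim corners from side view crop (outer top)
C=[(116,160),(306,76),(399,158),(200,250)]
P=[onz(d,(a/2.8+119.5,b/2.8+129.5),.038) for a,b in C];print(np.round(P,3),np.mean(P,0))
C=[(160,202),(215,201),(217,276),(160,279)]
P=[onz(t,c,.038) for c in C];print(np.round(P,3),np.mean(P,0))
E
```

```text
logo [-0.0294 -0.0103] slope 0.14485375747679852
endbot [-0.0862 -0.0315] slope 0.2880485367587754
endtop? [-0.0696 -0.0296] slope 0.32674175786651727
[[0.391 0.324 0.038]
 [0.587 0.34  0.038]
 [0.595 0.19  0.038]
 [0.403 0.183 0.038]] [0.49414638 0.25931553 0.038     ]
[[0.585 0.332 0.038]
 [0.591 0.186 0.038]
 [0.393 0.174 0.038]
 [0.383 0.32  0.038]] [0.48790543 0.25295884 0.038     ]
```

```bash
python3 -m pendant '[[[-2.7,16.8,0],[0,0,-3.5],-1],[[-2.7,16.8,0],[0,0,-3.5],-1],[[-2.7,16.8,0],[0,0,-3.5],-1],[[-2.7,16.8,0],[0,0,-3.5],-1],[[-2.7,16.8,0],[0,0,-3.5],-1],[[-2.7,16.8,0],[0,0,-3.5],-1],[[-2.7,16.8,0],[0,0,-3.5],-1],[[-2.7,16.8,0],[0,0,-3.5],-1],[[-2.7,16.8,0],[0,0,-3.5],-1],[[-2.7,16.8,0],[0,0,-3.5],-1],[[-2.7,16.8,0],[0,0,-3.5],-1],[[-2.7,16.8,0],[0,0,-3.5],-1],[[-2.7,16.8,0],[0,0,-3.5],-1],[[-2.7,16.8,0],[0,0,-3.5],-1],[[-2.7,16.8,0],[0,0,-3.5],-1],[[-2.7,16.8,0],[0,0,-3.5],-1],[[-2.7,16.8,0],[0,0,-3.5],-1],[[-2.7,16.8,0],[0,0,-3.5],-1],[[-2.7,16.8,0],[0,0,-3.5],-1],[[-2.7,16.8,0],[0,0,-3.5],-1]]'
python3 -m pendant '[[[0,0,-30],[0,0,0],-1],[[0,0,-30],[0,0,0],-1],[[0,0,-30],[0,0,0],-1],[[0,0,-10],[0,0,0],-1],[[0,0,0],[0,0,0],-1],[[0,0,0],[0,0,0],-1],[[0,0,0],[0,0,0],-1]]'
python3 - <<'E'
from h import *
d=get_image("side");s=observe();T=s["tcp_pos"];p=proj(d,T);print(p)
x0,y0=int(p[0])-70,int(p[1])-55
cv2.imwrite("pics/c8.png",crop(d,x0,y0,130,100,6));print(x0,y0)
E
```

```text
t: 12.42
tcp_pos: [0.5275, 0.2588, 0.2105]
ee_rot: [0.999, 0.034, -0.001, 0.0]
force: [0.9, -0.8, -1.0]
opening: 0.378
grasp_force: 59.5
t: 13.0
tcp_pos: [0.5295, 0.2586, 0.1131]
ee_rot: [0.999, 0.035, 0.001, -0.0]
force: [0.4, -0.7, -0.9]
opening: 0.381
grasp_force: 59.6
[221.87231677 155.4980761 ]
151 100
```

View pics/c8.png

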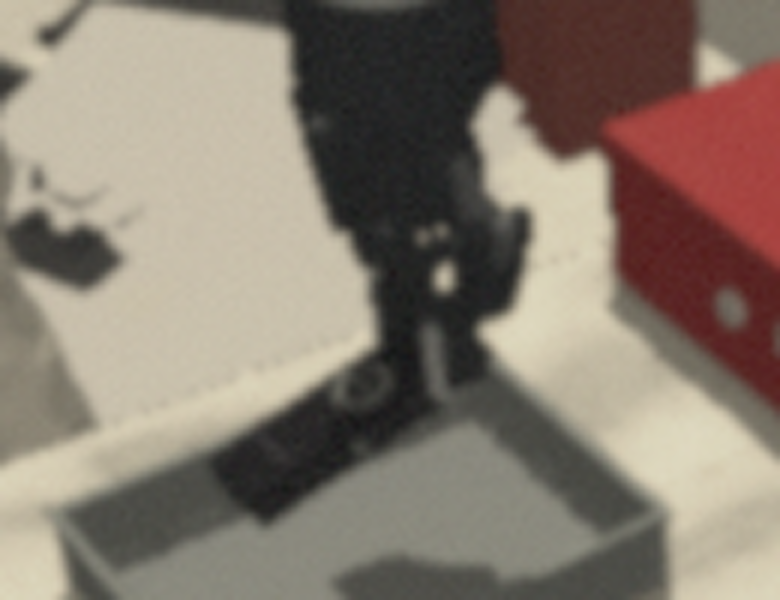

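The cassette hangs over the tray with its thumb end low. The lower near edge runs from about (265,522) to (430,415), and the far top edge from (212,460) to (370,352). I'll compute the tilt from these.

```bash
python3 - <<'E'
from h import *
d=get_image("side");s=observe();T=s["tcp_pos"]
a=np.radians(4);u=np.array([np.cos(a),np.sin(a),0]);x=np.array([np.sin(a),-np.cos(a),0])
def solve(c,off):
    o,r=ray(d,(c[0]/6+151-.4,c[1]/6+100-.4));k=((T-o)@x+off)/(r@x);q=o+k*r-T;return q@u,q[2]
for off,A,B in((.017,(265,522),(430,415)),(-.017,(212,460),(370,352))):
    p,q=solve(A,off),solve(B,off);print(np.round(p,4),np.round(q,4),"tilt",np.arctan2(q[1]-p[1],q[0]-p[0]))
l=solve((362,382),0);print("logo",l)
for z in(-.048,-.066): print(proj(d,T+u*-.094+x*.017+[0,0,z]))
E
```

```text
[-0.0876 -0.0381] [-0.0121 -0.023 ] tilt 0.19732032581636377
[-0.0898 -0.0285] [-0.0168 -0.0104] tilt 0.24295510729420577
logo (np.float64(-0.030694221370793365), np.float64(-0.008489484120486848))
[192.90703243 191.03754782]
[193.96202361 196.92767381]
```

Tilt is about 0.21 rad, as expected. I'll level it by turning 12° about the cassette's cross axis and lower towards the floor.

```bash
(python3 -m pendant '[[[0,0,0],[-0.28,4,0],-1],[[0,0,0],[-0.28,4,0],-1],[[0,0,0],[-0.28,4,0],-1],[[0,0,-20],[0,0,0],-1],[[0,0,-20],[0,0,0],-1],[[0,0,-15],[0,0,0],-1],[[0,0,-10],[0,0,0],-1],[[0,0,0],[0,0,0],-1],[[0,0,0],[0,0,0],-1]]';python3 -m pendant '[[[0,0,-5],[0,0,0],-1],[[0,0,-5],[0,0,0],-1],[[0,0,-3],[0,0,0],-1],[[0,0,0],[0,0,0],-1],[[0,0,0],[0,0,0],-1]]') | egrep 'tcp|force:|rot|open'
python3 - <<'E'
from h import *
d=get_image("side");cv2.imwrite("pics/c9.png",crop(d,150,130,120,90,6));print(observe()["force"],observe()["ft_torque"])
E
```

```text
tcp_pos: [0.5286, 0.2583, 0.0474]
ee_rot: [0.994, 0.035, -0.104, 0.004]
force: [-0.5, 0.3, -0.6]
opening: 0.38
grasp_force: 59.7
tcp_pos: [0.5281, 0.2582, 0.0338]
ee_rot: [0.994, 0.035, -0.105, 0.004]
force: [-0.7, -0.1, -0.3]
opening: 0.379
grasp_force: 59.7
[-0.86895489  0.42050283 -1.39542717] [ 0.0299134  -0.12778712 -0.01961913]
```

View pics/c9.png

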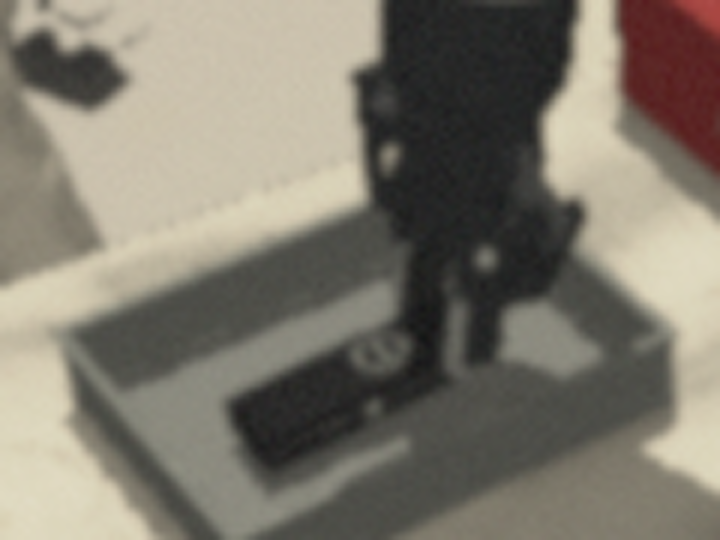

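The cassette looks level and just above the floor, well inside the tray, with its thumb end at about (255,430) in the crop. I'll lower it by feel.

```bash
(python3 -m pendant '[[[0,0,-1.5],[0,0,0],-1],[[0,0,-1.5],[0,0,0],-1],[[0,0,0],[0,0,0],-1],[[0,0,0],[0,0,0],-1]]';python3 -m pendant '[[[0,0,-1],[0,0,0],-1],[[0,0,-1],[0,0,0],-1],[[0,0,0],[0,0,0],-1]]';python3 -m pendant '[[[0,0,-0.7],[0,0,0],-1],[[0,0,0],[0,0,0],-1]]') | egrep 'tcp|force:'; python3 -c "
from cell import *
print(observe()['force'],observe()['ft_torque'])"
```

```text
tcp_pos: [0.5281, 0.2582, 0.0307]
force: [0.8, 0.7, -0.8]
grasp_force: 59.7
tcp_pos: [0.5284, 0.2583, 0.0288]
force: [0.3, 0.2, 1.0]
grasp_force: 59.8
tcp_pos: [0.5285, 0.2583, 0.0283]
force: [1.2, -0.6, 2.0]
grasp_force: 59.9
[ 1.189519   -0.57193218  1.96542941] [0.00117906 0.06518425 0.06315831]
```

```bash
(python3 -m pendant '[[[0,0,-0.7],[0,0,0],-1],[[0,0,0],[0,0,0],-1]]';python3 -m pendant '[[[0,0,-0.7],[0,0,0],-1],[[0,0,0],[0,0,0],-1]]') | egrep 'tcp|force:'; python3 -c "
from cell import *
print(observe()['force'],observe()['ft_torque'])"
```

```text
tcp_pos: [0.5285, 0.2583, 0.0277]
force: [0.3, -0.5, 3.6]
grasp_force: 60.0
tcp_pos: [0.5286, 0.2583, 0.0271]
force: [1.5, -1.0, 4.2]
grasp_force: 60.2
[ 1.52657657 -0.99592476  4.22285517] [-0.05136284  0.3320572   0.0019927 ]
```

The thumb end touches first, judging by the +y moment. I'll level it a touch more and then settle.

```bash
(python3 -m pendant '[[[0,0,0],[-0.1,1.5,0],-1],[[0,0,0],[0,0,0],-1],[[0,0,0],[0,0,0],-1]]'; python3 -c "
from cell import *
print('force:',observe()['force'],observe()['ft_torque'])"; python3 -m pendant '[[[0,0,-0.8],[0,0,0],-1],[[0,0,0],[0,0,0],-1]]';python3 -c "
from cell import *
print('force:',observe()['force'],observe()['ft_torque'])") | egrep 'tcp|force:'
```

```text
tcp_pos: [0.5286, 0.2583, 0.0264]
force: [0.4, -0.5, 1.5]
grasp_force: 59.8
force: [ 0.38946802 -0.45289328  1.48614914] [ 0.05650749 -0.06093041  0.06799375]
tcp_pos: [0.5286, 0.2583, 0.0264]
force: [1.1, 0.0, 4.3]
grasp_force: 60.2
force: [1.12516974 0.02059602 4.29292612] [-0.00277891  0.00806115 -0.04514017]
```

```bash
(python3 -m pendant '[[[0,0,0],[0.03,-0.5,0],-1],[[0,0,0],[0,0,0],-0.3],[[0,0,0],[0,0,0],-0.2],[[0,0,0],[0,0,0],-0.1],[[0,0,0],[0,0,0],0],[[0,0,0],[0,0,0],0.1],[[0,0,0],[0,0,0],0.1]]'; python3 -m pendant '[[[1,0,5],[0,0,0],0.1],[[2,0,10],[0,0,0],0.1],[[5,0,20],[0,0,0],0.1],[[7,0,30],[0,0,0],0.1],[[7,0,30],[0,0,0],0.1],[[7,0,30],[0,0,0],0.1],[[0,0,40],[0,0,0],0.1],[[0,0,0],[0,0,0],0.1],[[0,0,0],[0,0,0],0.1],[[0,0,0],[0,0,0],0.1]]')| egrep 'tcp|forc|t:|open'
python3 - <<'E'
from h import *
d=get_image("side");cv2.imwrite("pics/c10.png",cv2.resize(d["image"][130:330,120:400,::-1],(784,560),interpolation=cv2.INTER_CUBIC))
E
```

```text
t: 16.4
tcp_pos: [0.528, 0.2582, 0.0256]
ee_rot: [0.993, 0.035, -0.114, 0.004]
force: [-0.4, -0.7, 1.3]
opening: 0.548
grasp_force: 0.0
t: 17.23
tcp_pos: [0.5572, 0.2582, 0.1917]
ee_rot: [0.993, 0.035, -0.113, 0.004]
force: [0.1, 0.1, -1.0]
opening: 0.551
grasp_force: 0.0
```

View pics/c10.png

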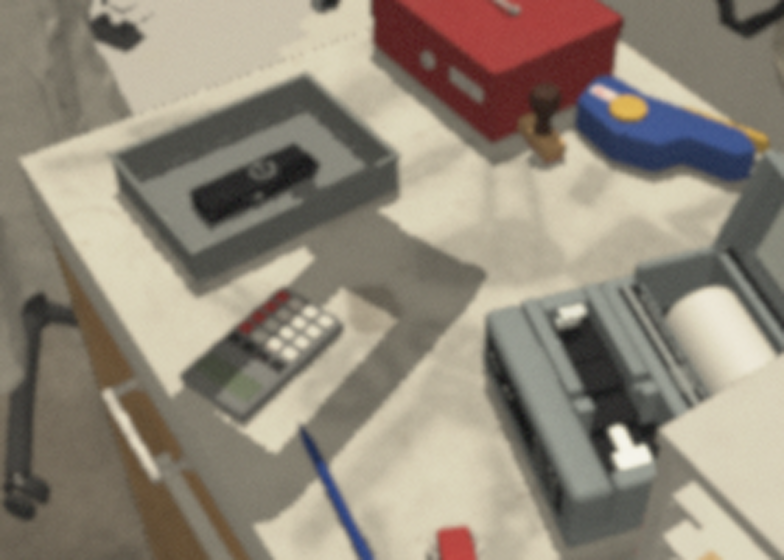

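The cassette lies flat and logo-up in the tray, at about crop (255,183). The other items haven't moved and the arm is clear, so I'm handing in.

```bash
python3 -c "
from cell import *
print(hand_in())"
```

```text
the job is handed in; nothing more can be done
None
```

The job is handed in: the spent cassette was tipped past its catch (measured push at most about 6 N), lifted out and laid flat, logo up, in the returns tray, with the calculator, pen and date stamp seen unmoved in the last picture and the stapler, mostly out of that frame, never approached.

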